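Load the sloped battery rack

ROBOT

A 6-joint arm with a two-finger parallel gripper is mounted at the origin on the work surface. World frame = base frame: x ahead of the robot, y to its left, z up, the work surface at z = 0. Lengths are in m, angles in rad, forces in N, time in s.
With the tool pointing down it reaches from about 0.325 to 0.9 m from the base axis. Payload 6.1 kg.
Tool frame: the origin (TCP) lies midway between the tips of the shut fingers; the grasp point (between the pads) lies 19 mm behind it; z points along the fingers, y is the line along which they close (so a half turn about z gives the same grasp; the last joint's range is limited). The gripper opens to 87 mm and grips with 3 to 60 N. Pads are 19 mm wide; open, the fingers measure 117 mm over their backs; the gripper's body (75 mm by 190 mm) begins 51 mm behind the grasp point.
Start: joints at [1.175, 0.22, 1.526, -0, 1.395, -0.126], TCP at [0.167, 0.602, 0.223] pointing down, gripper open.
Joint ranges: [-2.98, 2.98], [-0.91, 2.08], [0.09, 2.57], [-1.24, 4.39], [0.2, 2.65], [-2.68, 2.68]. Speed limits (rad/s): [2.57, 2.57, 3.01, 3.14, 3.14, 3.14].

INTERFACE

Orientations are given as [roll, pitch, yaw] about the fixed x, y, z axes, in that order (R = Rz(yaw) Ry(pitch) Rx(roll)).
In Python, from bench import arm gives the robot as it stands. The module is installed in compiled form; this text tells all that it offers.
- The arm moves only by the shell command python3 -m handwheel 'ROWS' [FORCE]. ROWS is JSON, a list of rows, each a list of 7 numbers: the shift along the tool's x, y, z in mm, then the turn, a rotation vector about the tool's x, y, z in rad, then the closure in counts, from 0 (fully open) to 255 (shut). A call has 1 to 8 rows; each row shifts and turns the commanded pose from where the row before left it, along the tool's axes as they then stand; what a row does not reach is not made up. A row lasts 1/8 s, in which the tool goes at most 62.5 mm and 10.7 degrees, less where a joint would pass 70% of its speed; a pose out of reach is approached as far as the arm can. A call is refused whole if a number of a shift passes 62.5 or a number of a turn 0.188, either way. A call with a gripper value outside its range is refused whole. The fingers move at their own pace and stop on an object; FORCE is the grip in N (left out, the last holds). Time passes only in rows, so rows that do not move let the fingers close. It gives the time, the measured TCP pose, the force, the opening and the grip force at its end, in the units of the state.
- arm.sense(): the state, without advancing time (a new reading comes with each control period).
- arm.snapshot(name): name is "scene" or "top" or "wrist"; returns (picture, depth): 384x512x3 uint8, red, green, blue; 384x512 float32, m along the optical axis (not along the pixel's ray), 0 where there is no reading.
- arm.get_calibration(name): a dict with "camera_matrix" (3x3 intrinsics, pixels), "origin" and "rotation" of the camera in the world. Camera axes: x right, y down, z forward; pixel columns grow to the right and rows downward; lengths in m; the calibration is good to about 2 mm. A picture is of the moment at which its call begins: read the wrist's pose just before it. get_calibration takes no time and is no camera call; for the wrist camera it gives the pose at the moment of the call.
- arm.hand_in(): hands the job in; it is judged then, once.
The state is a dict: "t": time; "joint_positions": joint angles; "qd": joint speeds; "joint_torque": joint torques, N m; "tcp_pos": TCP position; "tcp_rot": TCP orientation; "force": force on the tool from outside, world axes, zero at the start; "moment": the same for the moment, N m; "width": finger opening in m; "gripper_force": force on a finger pad.
Only numpy, scipy, OpenCV 4.12 (cv2) and the standard library are available. Lean on these libraries where they do the work, as an engineer would, in place of code of your own. Each camera call takes 0.05 s, during which the arm holds its last target. There are 200 camera calls.

TASK

Put the red and the blue battery pack into the lanes of the sloped charging rack that carry a tag of their own colour: lay each flat on the lane and slide it down until it snaps past the spring rollers and rests flush against the back stop. Do not ram the packs into the rack, and leave everything else on the bench where it is.

Things in the scene. Friction and masses are not known exactly. Their poses are not given: they have to be found in the camera images.
- pack_red: Loose red slim tool-battery pack, 110 long (x) x 40 wide (y) x 36 high (z) mm, 0.25 to 0.5 kg, lying flat on the bench; origin: centre of its underside. Either way round fits: both ends are alike, with rounded corners and, 18 mm from each end, an upright groove in each side that the rack's spring rollers snap into.
- pack_blue: Loose blue slim tool-battery pack, 110 long (x) x 40 wide (y) x 36 high (z) mm, 0.25 to 0.5 kg, lying flat on the bench; origin: centre of its underside. Either way round fits: both ends are alike, with rounded corners and, 18 mm from each end, an upright groove in each side that the rack's spring rollers snap into.
- lane_a (a point): Lane of the sloped rack, leftmost seen from the robot: point on the deck surface, on the lane's centre line at the deck's upper edge (nearest the robot, 99 mm above the bench). Its x runs down the lane (15 degrees below level, away from the robot), y across, z square to the deck. Lanes are 84 mm apart; rack tells their layout.
- pin_a (a joint): Brass feeler pin of lane a, standing 8 mm out of the face of its back stop: value in m, 0 when free, about 0.008 when a pack rests flush on the stop (spring under 1 N). The stop is a fixed black block 28 mm high that does not yield; its face is somewhere between 215 and 245 mm down the lane, different in each lane. Sprung rollers stand on both sides, 17 mm before it.
- lane_b (a point): Lane of the sloped rack, middle: point on the deck surface, on the lane's centre line at the deck's upper edge (nearest the robot, 99 mm above the bench). Its x runs down the lane (15 degrees below level, away from the robot), y across, z square to the deck. Lanes are 84 mm apart; rack tells their layout.
- pin_b (a joint): Brass feeler pin of lane b, standing 8 mm out of the face of its back stop: value in m, 0 when free, about 0.008 when a pack rests flush on the stop (spring under 1 N). The stop is a fixed black block 28 mm high that does not yield; its face is somewhere between 215 and 245 mm down the lane, different in each lane. Sprung rollers stand on both sides, 17 mm before it.
- lane_c (a point): Lane of the sloped rack, rightmost seen from the robot: point on the deck surface, on the lane's centre line at the deck's upper edge (nearest the robot, 99 mm above the bench). Its x runs down the lane (15 degrees below level, away from the robot), y across, z square to the deck. Lanes are 84 mm apart; rack tells their layout.
- pin_c (a joint): Brass feeler pin of lane c, standing 8 mm out of the face of its back stop: value in m, 0 when free, about 0.008 when a pack rests flush on the stop (spring under 1 N). The stop is a fixed black block 28 mm high that does not yield; its face is somewhere between 215 and 245 mm down the lane, different in each lane. Sprung rollers stand on both sides, 17 mm before it.
- tag_red: Fixed red tag plate, 30 x 60 x 4 mm, on the end board past the low end of one lane, on that lane's centre line (within a few mm); origin: centre of its underside, 50 mm above the bench. It tells whose lane it is.
- tag_blue: Fixed blue tag plate, 30 x 60 x 4 mm, on the end board past the low end of one lane, on that lane's centre line (within a few mm); origin: centre of its underside, 50 mm above the bench. It tells whose lane it is.
- tag_black: Fixed black tag plate, 30 x 60 x 4 mm, on the end board past the low end of one lane, on that lane's centre line (within a few mm); origin: centre of its underside, 50 mm above the bench. It tells whose lane it is; the lane with the black tag is out of use.
- rack: Fixed rack, 310 x 262 mm; origin: centre of its deck's footprint on the bench, x level, along the lanes to the low end. Down each lane from its upper edge: bare landing to 70 mm, guides 10 high narrowing to 105, then 45 apart until 190. A pack stays where it is laid: pushing it down takes 1 to 3 N, past the rollers 4 to 12 N; they then snap into its grooves and hold it on the stop.
- meter: Green multimeter lying flat, 190 x 90 x 42 (mm); loose, to be left alone; origin: on its underside, at its middle (the drill: below its motor body).
- drill: Cordless drill lying on its side, about 235 x 195 x 54 (mm); loose, to be left alone; origin: on its underside, at its middle (the drill: below its motor body).
- can_white: Upright white spray can with purple label, 66 across, 190 tall (mm); loose, to be left alone; origin: on its underside, at its middle (the drill: below its motor body).
- can_orange: Upright white spray can with orange label, 66 across, 190 tall (mm); loose, to be left alone; origin: on its underside, at its middle (the drill: below its motor body).
- driver: Screwdriver lying along its x, about 200 long (mm); loose, to be left alone; origin: on its underside, at its middle (the drill: below its motor body).
- mouse: Black computer mouse, 105 x 60 x 34 (mm); loose, to be left alone; origin: on its underside, at its middle (the drill: below its motor body).

How it is judged:
By the outcome, as a careful person would: the job done as asked, in the order asked, and still so for the second after the job is handed in, with the robot touching nothing.
It also fails if it takes over 72 s, if anything falls off the work surface, if the arm or the gripper's body presses on something with over 40 N, if the wrist force passes 120 N, or if a joint passes its speed limit or range.

## Working session

There is one attempt and no reset: what is moved stays moved. The work goes in short steps, Python scripts to look and compute and a shell command to move; the robot and the scene stay as the last step left them, time stands still between calls to the robot, and variables do not carry over. Pictures are saved under pics/ and viewed, at most 10 in all, crops included, and the job is handed in when it is done.

```bash
mkdir -p pics; cat > h.py <<'E'
import numpy as np, cv2
from bench import arm
from scipy.spatial.transform import Rotation as R
def snap(n,f=None):
    c=arm.get_calibration(n); im,d=arm.snapshot(n)
    if f: cv2.imwrite('pics/'+f,cv2.cvtColor(im,cv2.COLOR_RGB2BGR))
    K=np.array(c['camera_matrix']); v,u=np.mgrid[:384,:512]
    P=np.stack([(u-K[0,2])/K[0,0]*d,(v-K[1,2])/K[1,1]*d,d],-1)@np.array(c['rotation']).T+np.array(c['origin'])
    return im,d,P
E
python3 - <<'E'
from h import *
im,d,P=snap('top','top1.png'); np.savez('top1.npz',im=im,d=d,P=P)
snap('scene','scene1.png')
print(arm.get_calibration('top')); s=arm.sense(); print(s)
E
```

```text
Traceback (most recent call last):
  File "h.py", line 8, in snap
    P=np.stack([(u-K[0,2])/K[0,0]*d,(v-K[1,2])/K[1,1]*d,d],-1)@np.array(c['rotation']).T+np.array(c['origin'])
      ~~~~~~~~~~~~~~~~~~~~~~~~~~~~~~~~~~~~~~~~~~~~~~~~~~~~~~~~~~~~~~~~~~~~~~~~~~~~~~~~~~^~~~~~~~~~~~~~~~~~~~~~
ValueError: operands could not be broadcast together with shapes (384,512) (3,)
```

View pics/top1.png

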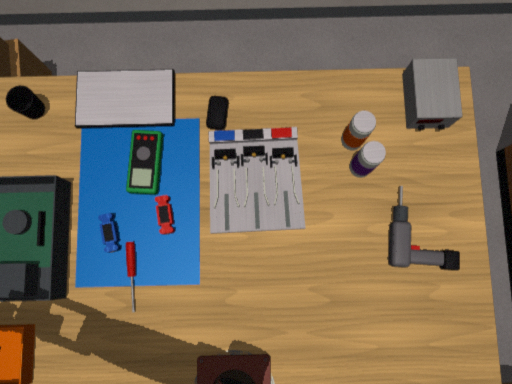

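The top view shows the red pack at (165,215), blue at (109,232) and the rack at (255,180). The tags run blue, black, red from left to right, so blue is lane a and red is lane c. The robot base is at the bottom.

```bash
python3 - <<'E'
from h import *
print(arm.get_calibration('top')); print(arm.get_calibration('wrist')); s=arm.sense(); print(s)
E
sed -i "s/np.array(c\['rotation'\]).T/rot(c).T/; s/^def snap/def rot(c):\n    r=np.array(c['rotation'],float); return r if r.shape==(3,3) else R.from_euler('xyz',r).as_matrix()\ndef snap/" h.py
python3 - <<'E'
from h import *
im,d,P=snap('top','top2.png'); np.savez('top1.npz',im=im,d=d,P=P)
for u,v in [(165,215),(109,232),(232,135),(280,133),(215,222),(298,222),(140,260)]: print(u,v,P[v,u].round(3))
hsv=cv2.cvtColor(im,cv2.COLOR_RGB2HSV).astype(int)
h=P[...,2]
for n,(x0,y0,x1,y1) in dict(red=(150,190,185,240),blue=(92,205,126,258)).items():
    m=np.zeros(h.shape,bool); m[y0:y1,x0:x1]=h[y0:y1,x0:x1]>.018
    vv,uu=np.nonzero(m); q=P[m]; r=cv2.minAreaRect((q[:,:2]*1000).astype(np.float32)); print(n,len(q),r,q[:,2].max(),np.percentile(q[:,2],[50,90]), q.mean(0))
E
```

```text
{'camera_matrix': array([[490.17892436,   0.        , 259.41724068],
       [  0.        , 490.17892436, 188.223531  ],
       [  0.        ,   0.        ,   1.        ]]), 'origin': array([ 0.3308495 , -0.08142162,  1.44454845]), 'rotation': array([-2.97153367e+00,  6.79440272e-04, -1.59420570e+00])}
{'camera_matrix': array([[298.09228584,   0.        , 253.77849276],
       [  0.        , 298.09228584, 191.66905041],
       [  0.        ,   0.        ,   1.        ]]), 'origin': array([0.101226  , 0.61955283, 0.3827523 ]), 'rotation': array([2.89388938, 0.00317127, 1.3010619 ])}
{'t': 0.05, 'joint_positions': array([ 1.17490471e+00,  2.21207919e-01,  1.52757901e+00, -4.83352736e-05,
        1.39469862e+00, -1.26082439e-01]), 'qd': array([ 0.00073068, -0.0008647 , -0.00199997, -0.00035068,  0.00163025,
        0.0011753 ]), 'joint_torque': array([ 4.88276310e-04, -4.96318138e+01, -3.88841271e+01,  7.01553980e-02,
        5.22958813e-02, -5.36910898e-05]), 'tcp_pos': array([0.16636569, 0.60182278, 0.22146552]), 'tcp_rot': array([-3.13970880e+00, -1.90835000e-04,  2.87179181e+00]), 'force': array([-0.08773556,  0.43801579,  0.40377558]), 'moment': array([-0.00702427, -0.00722273, -0.0019782 ]), 'gripper_force': 0.0, 'width': 0.08717276916462731}
165 215 [0.501 0.188 0.037]
109 232 [0.455 0.347 0.043]
232 135 [ 0.73  -0.009  0.055]
280 133 [ 0.731 -0.15   0.059]
215 222 [0.471 0.039 0.092]
298 222 [ 0.465 -0.19   0.096]
140 260 [ 0.375  0.267 -0.001]
red 564 ((423.3653564453125, 99.52377319335938), (395.3922424316406, 94.1630859375), 49.52419662475586) 1.4445484532939254 [0.03647251 0.04085304] [0.50401517 0.19007677 0.05328869]
blue 568 ((377.029296875, 166.57972717285156), (493.23724365234375, 106.14151000976562), 67.30740356445312) 1.4445484532939254 [0.03574588 0.04029033] [0.45252447 0.34671888 0.04740111]
```

```bash
python3 - <<'E'
from h import *
z=np.load('top1.npz'); im,d,P=z['im'],z['d'],z['P']; h=P[...,2]
def box(n,x0,y0,x1,y1,lo,hi):
    m=np.zeros(h.shape,bool); m[y0:y1,x0:x1]=True; m&=(h>lo)&(h<hi)&(d>0)
    q=P[m]; c,s,a=cv2.minAreaRect((q[:,:2]*1000).astype(np.float32))
    b=np.array(cv2.boxPoints((c,s,a))); e=b[1]-b[0] if np.hypot(*(b[1]-b[0]))>np.hypot(*(b[2]-b[1])) else b[2]-b[1]
    print(n,len(q),np.round(c,1),np.round(s,1),'yaw long',round(np.degrees(np.arctan2(e[1],e[0]))%180,1),np.round(q.mean(0),4))
box('red',145,185,185,242,.02,.06); box('blue',92,205,126,258,.02,.06)
hs=cv2.cvtColor(im,cv2.COLOR_RGB2HSV).astype(int)
# rack deck plane
m=np.zeros(h.shape,bool); m[190:230,212:300]=True; m&=(d>0)&(h>.05)&(h<.11)
q=P[m]; A=np.c_[q[:,:2],np.ones(len(q))]
for _ in range(5):
    k=np.linalg.lstsq(A,q[:,2],rcond=None)[0]; r=q[:,2]-A@k; g=abs(r)<.008; q,A=q[g],A[g]
print('plane',k,'slope',np.degrees(np.arctan(np.hypot(*k[:2]))),'dir',np.degrees(np.arctan2(-k[1],-k[0])))
box('rack',200,125,310,236,.03,.13)
for n,c in dict(red=((hs[...,0]<8)|(hs[...,0]>172)),blue=(hs[...,0]>105)&(hs[...,0]<130)).items():
    m=np.zeros(h.shape,bool); m[125:145,205:303]=True; m&=c&(hs[...,1]>130)&(d>0); q=P[m]; print('tag',n,len(q),np.median(q,0).round(4))
# overview of tall things
for n,b in dict(meter=(125,128,165,195),driver=(120,238,142,312),mouse=(204,92,232,132),canO=(340,108,378,150),canW=(348,140,388,178)).items(): 
    box(n,*b,.01,.25)
cv2.imwrite('pics/crop1.png',cv2.cvtColor(cv2.resize(im[115:260,85:310],None,fx=3.5,fy=3.5,interpolation=cv2.INTER_CUBIC),cv2.COLOR_RGB2BGR))
E
```

```text
red 641 [522.7 199.7] [153.9  57.9] yaw long 19.7 [0.5163 0.1988 0.0366]
blue 553 [454.4 352.4] [112.   42.7] yaw long 10.7 [0.4537 0.3507 0.0353]
plane [-0.26564602 -0.00745472  0.21687374] slope 14.88240377960649 dir 1.6074479577317906
rack 9016 [607.6 -71.8] [330.  265.4] yaw long 1.7 [ 0.5881 -0.0737  0.0673]
tag red 187 [ 0.7352 -0.1529  0.0544]
tag blue 172 [0.7302 0.014  0.0547]
meter 2050 [668.2 248.2] [ 99.  204.6] yaw long 175.6 [0.6573 0.2488 0.0423]
driver 391 [329.6 284.6] [195.5  41.5] yaw long 11.6 [0.3583 0.2882 0.0212]
mouse 680 [799.9  35.7] [126.3  74.2] yaw long 5.4 [0.8045 0.0356 0.0326]
canO 1014 [ 733.1 -378.2] [ 79.6 180.3] yaw long 166.2 [ 0.7021 -0.3625  0.1508]
canW 1013 [ 653.4 -384. ] [103.2  65.2] yaw long 10.2 [ 0.6353 -0.3772  0.1377]
```

View pics/crop1.png

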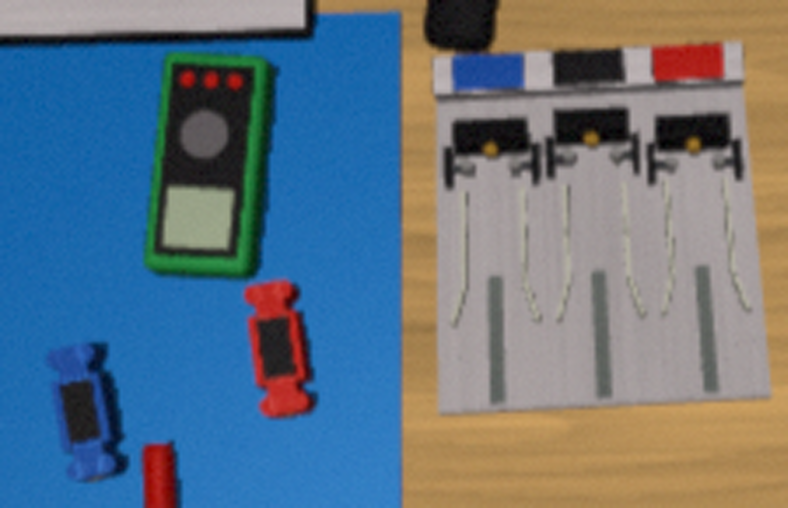

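The crop confirms blue, black, red for lanes a, b, c. The packs lie roughly along +x and the meter is just beyond the red pack. Next I'll refine the poses and compute the first move.

```bash
cat >> h.py <<'E'
def go(p,yaw,tilt=0,rev=True):
    """print shift (tool axes, mm) then turn (rotvec) from measured pose to target; yaw = pack/lane heading deg"""
    s=arm.sense(); T=R.from_euler('xyz',s['tcp_rot']); 
    G=R.from_euler('z',np.radians(yaw+180))*R.from_euler('x',np.pi)*R.from_euler('y',np.radians(tilt))
    print('t',round(s['t'],2),'tcp',s['tcp_pos'].round(4),'shift mm',(T.inv().apply(np.array(p)-s['tcp_pos'])*1000).round(1),'turn',(T.inv()*G).as_rotvec().round(3),'F',s['force'].round(1),'w',round(s['width'],4))
def pack(im,d,P,col,lo=.025,hi=.05,mask=None):
    hs=cv2.cvtColor(im,cv2.COLOR_RGB2HSV).astype(int); H=hs[...,0]
    c=((H<8)|(H>172)) if col=='red' else (H>100)&(H<130)
    m=(c&(hs[...,1]>110)&(d>0)&(P[...,2]>lo)&(P[...,2]<hi)).astype(np.uint8)
    if mask: x0,x1,y0,y1=mask; m&=((P[...,0]>x0)&(P[...,0]<x1)&(P[...,1]>y0)&(P[...,1]<y1)).astype(np.uint8)
    m=cv2.morphologyEx(m,cv2.MORPH_CLOSE,np.ones((9,9),np.uint8))
    n,l,st,_=cv2.connectedComponentsWithStats(m); i=1+np.argmax(st[1:,4]); m=(l==i)&(d>0)&(P[...,2]>lo)&(P[...,2]<hi)
    q=P[m]; c,s,a=cv2.minAreaRect((q[:,:2]*1000).astype(np.float32)); b=cv2.boxPoints((c,s,a))
    e=b[1]-b[0] if np.hypot(*(b[1]-b[0]))>np.hypot(*(b[2]-b[1])) else b[2]-b[1]
    y=np.degrees(np.arctan2(e[1],e[0])); y=(y+90)%180-90
    print(col,len(q),'c',np.round(c,1),'s',np.round(s,1),'yaw',round(y,1),'ztop',np.median(q[:,2]).round(4))
    return c[0]/1000,c[1]/1000,y
E
python3 - <<'E'
from h import *
z=np.load('top1.npz'); im,d,P=z['im'],z['d'],z['P']
b=pack(im,d,P,'blue',mask=(.35,.56,.27,.42)); r=pack(im,d,P,'red',mask=(.42,.6,.12,.26))
go([r[0]-.0,r[1],.16],r[2])
E
```

```text
blue 534 c [454.5 352.5] s [111.7  42.7] yaw 10.7 ztop 0.0359
red 484 c [502.8 192.7] s [109.6  41.2] yaw 8.7 ztop 0.0366
t 0.1 tcp [0.1664 0.6019 0.2215] shift mm [-433.4 -304.6   62. ] turn [-0.002 -0.001 -0.422] F [-0.2  1.   0.3] w 0.0868
```

```bash
python3 -m handwheel '[[-43,-30.5,5,0,0,0,0],[-43,-30.5,5,0,0,0,0],[-43,-30.5,5,0,0,0,0],[-43,-30.5,5,0,0,0,0],[-43,-30.5,5,0,0,0,0],[-43,-30.5,5,0,0,0,0],[-43,-30.5,5,0,0,0,0],[-43,-30.5,5,0,0,0,0]]' 30
python3 -m handwheel '[[-43,-30.5,5,0,0,0,0],[-43,-30.5,5,0,0,0,0],[0,0,0,0,0,-0.14,0],[0,0,0,0,0,-0.14,0],[0,0,0,0,0,-0.14,0],[0,0,0,0,0,0,0],[0,0,0,0,0,0,0]]'
python3 - <<'E'
from h import *
im,d,P=snap('wrist','w1.png'); r=pack(im,d,P,'red',mask=(.42,.6,.12,.26))
go([r[0],r[1],.016],r[2])
E
```

```text
t: 1.1
tcp_pos: [0.4338, 0.274, 0.1821]
tcp_rot: [-3.142, -0.0, 2.872]
force: [0.6, 0.9, 0.3]
width: 0.0869
gripper_force: 0.0
t: 1.98
tcp_pos: [0.4996, 0.1938, 0.1723]
tcp_rot: [-3.142, -0.0, -2.994]
force: [-0.6, -0.2, -0.1]
width: 0.0873
gripper_force: 0.0
red 2583 c [501.  193.4] s [109.8  38.1] yaw 8.7 ztop 0.035
t 2.02 tcp [0.4996 0.1939 0.1724] shift mm [ -1.4  -0.6 156.4] turn [-0.    -0.    -0.003] F [-0.5  0.2 -1.1] w 0.0872
```

View pics/w1.png

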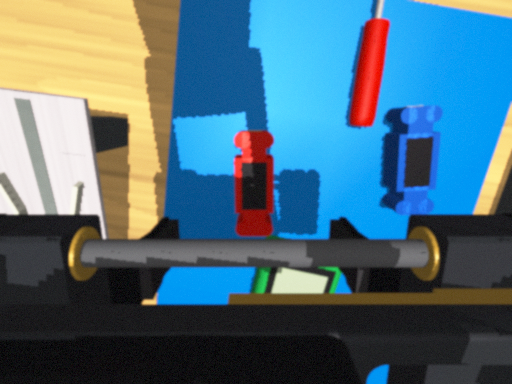

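The wrist view shows the red pack centred between the fingers at (254,180), aligned with them and clear of the meter. Descending and gripping.

```bash
python3 -m handwheel '[[-1.4,-0.6,45,0,0,0,0],[0,0,50,0,0,0,0],[0,0,42,0,0,0,0],[0,0,20,0,0,0,0],[0,0,0,0,0,0,0],[0,0,0,0,0,0,0]]'
python3 -m handwheel '[[0,0,0,0,0,0,255],[0,0,0,0,0,0,255],[0,0,0,0,0,0,255],[0,0,0,0,0,0,255],[0,0,0,0,0,0,255],[0,0,0,0,0,0,255],[0,0,0,0,0,0,255]]' 35
# rack geometry
python3 - <<'E'
from h import *
z=np.load('top1.npz'); im,d,P=z['im'],z['d'],z['P']; h=P[...,2]
g=cv2.cvtColor(im,cv2.COLOR_RGB2GRAY).astype(int)
# lane stripes (dark grey on bare landing): print strip centres by row
for v in (200,208,216,224):
    row=g[v,210:302]; print(v,[ (210+i,int(x)) for i,x in enumerate(row) if x<np.median(row)-25])
m=np.zeros(h.shape,bool); m[120:240,200:310]=True; m&=(d>0)&(h>.03)&(h<.13)
q=P[m]; print(q.min(0),q.max(0))
# upper edge: max height on front rows
for y in (.03,-.03,-.07,-.11,-.19):
    k=m&(abs(P[...,1]-y)<.004); a=P[k]; a=a[np.argsort(a[:,0])][:5]; print(y,a.round(3).tolist())
for x in (.5,.55,.6):
    k=m&(abs(P[...,0]-x)<.004); a=P[k]; print(x,a[:,1].min(),a[:,1].max())
E
```

```text
t: 2.78
tcp_pos: [0.5021, 0.1937, 0.0166]
tcp_rot: [3.141, 0.002, -2.992]
force: [-0.2, -0.8, -0.1]
width: 0.087
gripper_force: 0.0
t: 3.65
tcp_pos: [0.5012, 0.1935, 0.0155]
tcp_rot: [3.142, -0.0, -2.991]
force: [-0.6, 0.4, 0.2]
width: 0.0399
gripper_force: 35.0
200 [(217, 117), (224, 128), (225, 102), (226, 99), (227, 103), (228, 121), (254, 114), (255, 100), (256, 100), (257, 107), (258, 130), (276, 128), (284, 104), (285, 101), (286, 100), (287, 108)]
208 [(225, 106), (226, 100), (227, 100), (228, 110), (255, 106), (256, 100), (257, 99), (258, 109), (285, 105), (286, 99), (287, 100), (288, 111)]
216 [(225, 103), (226, 95), (227, 98), (228, 110), (255, 107), (256, 99), (257, 95), (258, 103), (259, 132), (285, 114), (286, 101), (287, 96), (288, 98), (289, 121)]
224 [(225, 100), (226, 94), (227, 98), (228, 105), (255, 124), (256, 97), (257, 98), (258, 101), (259, 119), (286, 104), (287, 95), (288, 96), (289, 103)]
[ 0.44021563 -0.20813577  0.03002367] [0.78456781 0.06902611 0.10766606]
0.03 [[0.44, 0.028, 0.095], [0.44, 0.034, 0.094], [0.441, 0.031, 0.092], [0.443, 0.033, 0.102], [0.443, 0.03, 0.1]]
-0.03 [[0.444, -0.033, 0.104], [0.444, -0.03, 0.103], [0.444, -0.027, 0.099], [0.446, -0.033, 0.103], [0.447, -0.027, 0.097]]
-0.07 [[0.443, -0.068, 0.098], [0.443, -0.071, 0.096], [0.443, -0.074, 0.093], [0.446, -0.071, 0.1], [0.446, -0.074, 0.099]]
-0.11 [[0.445, -0.107, 0.098], [0.445, -0.11, 0.096], [0.445, -0.112, 0.094], [0.448, -0.107, 0.101], [0.448, -0.11, 0.099]]
-0.19 [[0.446, -0.187, 0.096], [0.448, -0.192, 0.101], [0.449, -0.186, 0.1], [0.449, -0.189, 0.099], [0.451, -0.189, 0.1]]
0.5 -0.20668171618970188 0.05398041480452925
0.55 -0.20392318375241691 0.05522537548269413
0.6 -0.20398517190985022 0.05587200694784311
```

Gripped at 0.0399 m. Lifting clear while I fit the lane lines from the stripes.

```bash
python3 -m handwheel '[[0,0,-30,0,0,0,255],[0,0,-55,0,0,0,255],[0,0,-55,0,0,0,255],[0,0,-30,0,0,0,255],[0,0,0,0,0,0,255]]'
cat >> h.py <<'E'
def stripes(im,d,P,name,rows,wins,c):
    K=np.array(c['camera_matrix']); Rc=rot(c); o=np.array(c['origin'])
    g=cv2.cvtColor(im,cv2.COLOR_RGB2GRAY).astype(float); out=[]
    for (a,b) in wins:
        pts=[]
        for v in rows:
            r=g[v,a:b]; w=np.clip(np.median(r)-20-r,0,None); u=a+(w*np.arange(b-a)).sum()/w.sum()
            ray=Rc@np.array([(u-K[0,2])/K[0,0],(v-K[1,2])/K[1,1],1])
            # deck plane through (x0,*,.099), slope 15 along heading 1.7deg
            n=np.array([np.sin(np.radians(15))*np.cos(.03),np.sin(np.radians(15))*np.sin(.03),np.cos(np.radians(15))]); p0=np.array([.446,-.07,.099])
            pts.append(o+ray*(n@(p0-o))/(n@ray))
        pts=np.array(pts); k=np.polyfit(pts[:,0],pts[:,1],1); out.append(k)
        print(name,a,'heading',np.degrees(np.arctan(k[0])).round(2),'y at x=.45,.55,.65',np.polyval(k,[.45,.55,.65]).round(4),'x range',pts[:,0].min().round(3),pts[:,0].max().round(3))
    return out
E
python3 - <<'E'
from h import *
z=np.load('top1.npz'); im,d,P=z['im'],z['d'],z['P']
stripes(im,d,P,'top',range(203,227),[(219,234),(249,264),(279,295)],arm.get_calibration('top'))
s=arm.sense(); print(s['tcp_pos'],s['force'],s['width'])
E
```

```text
t: 4.28
tcp_pos: [0.5029, 0.1938, 0.188]
tcp_rot: [3.141, 0.005, -2.991]
force: [-0.1, -0.0, -3.2]
width: 0.0402
gripper_force: 35.0
top 219 heading 0.91 y at x=.45,.55,.65 [0.007  0.0086 0.0102] x range 0.459 0.526
top 249 heading 1.22 y at x=.45,.55,.65 [-0.0773 -0.0751 -0.073 ] x range 0.457 0.523
top 279 heading 1.18 y at x=.45,.55,.65 [-0.1612 -0.1592 -0.1571] x range 0.455 0.521
[0.50289974 0.19375788 0.18800489] [-0.14711692 -0.00415706 -3.16990544] 0.04020891987467814
```

```bash
cat >> h.py <<'E'
def lane(s,hgt,y0=-.1610,x0=.446,hd=1.4,z0=.099):
    r=R.from_euler('zy',np.radians([hd,15])); return np.array([x0,y0,z0])+r.apply([s,0,hgt])
E
python3 - <<'E'
from h import *
print(lane(40,0)*0+lane(.04,.09)); go(lane(.04,.10),1.4,15)
E
```

```text
[ 0.50791921 -0.16002271  0.17558365]
t 4.28 tcp [0.5029 0.1938 0.188 ] shift mm [  45.4 -350.9    2.4] turn [-0.016  0.267  0.125] F [-0.1 -0.  -3.2] w 0.0402
```

```bash
python3 -m handwheel '[[4,-30,0,0,0,0,255],[7,-54,0,0,0,0,255],[7,-54,0,0,0,0,255],[7,-54,0,0,0,0,255],[7,-54,0,0,0,0,255],[7,-54,0,0,0,0,255],[6.5,-51,2,0,0,0,255],[0,0,0,0,0,0.125,255]]'
python3 -m handwheel '[[0,0,0,0,0.133,0,255],[0,0,0,0,0.133,0,255],[0,0,0,0,0,0,255],[0,0,0,0,0,0,255]]'
python3 - <<'E'
from h import *
go(lane(.04,.10),1.4,15)
im,d,P=snap('wrist','w2.png'); np.savez('w2.npz',im=im,d=d,P=P)
E
```

```text
t: 5.28
tcp_pos: [0.5069, -0.1635, 0.1801]
tcp_rot: [3.141, -0.004, -3.124]
force: [-0.1, 0.6, -3.0]
width: 0.0399
gripper_force: 35.0
t: 5.78
tcp_pos: [0.5079, -0.1599, 0.1816]
tcp_rot: [3.14, -0.267, -3.116]
force: [0.2, -0.3, -1.9]
width: 0.0394
gripper_force: 35.0
t 5.78 tcp [ 0.5079 -0.1599  0.1816] shift mm [-1.6 -0.2 -4.2] turn [ 0.001 -0.005  0.002] F [ 0.2 -0.3 -1.9] w 0.0394
```

View pics/w2.png

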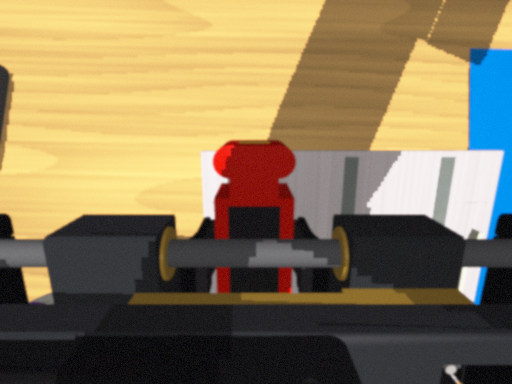

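The wrist view shows the rack's upper edge at row 152, with the lane b stripe at column 349 and the lane a stripe at 443. Lane c therefore projects to about column 255, and the pack is at about 254. I'll quantify the alignment, upper edge and heading.

```bash
python3 - <<'E'
from h import *
z=np.load('w2.npz'); im,d,P=z['im'],z['d'],z['P']; c=arm.get_calibration('wrist')
stripes(im,d,P,'w',range(160,205),[(335,362),(428,456)],c)
g=cv2.cvtColor(im,cv2.COLOR_RGB2GRAY).astype(int)
for u in (320,400,480): print(u,P[146:162:2,u].round(3)[:, [0,2]].tolist())
ok=(d>0); m=np.zeros(d.shape,bool); m[160:200,310:480]=1; q=P[m&ok]; A=np.c_[q[:,:2],np.ones(len(q))]; k=np.linalg.lstsq(A,q[:,2],rcond=None)[0]
print(k,np.degrees(np.arctan(k[:2])),'z at .446',k@[.446,-.07,1],'res',np.std(q[:,2]-A@k))
E
```

```text
w 335 heading 0.78 y at x=.45,.55,.65 [-0.0773 -0.076  -0.0746] x range 0.451 0.489
w 428 heading 1.23 y at x=.45,.55,.65 [0.0061 0.0083 0.0104] x range 0.449 0.487
320 [[0.422, 0.001], [0.424, -0.002], [0.442, 0.094], [0.445, 0.098], [0.446, 0.097], [0.448, 0.097], [0.45, 0.096], [0.451, 0.096]]
400 [[0.419, -0.002], [0.422, -0.001], [0.44, 0.094], [0.443, 0.098], [0.444, 0.097], [0.446, 0.096], [0.448, 0.096], [0.45, 0.096]]
480 [[0.417, 0.0], [0.419, -0.0], [0.439, 0.096], [0.441, 0.099], [0.443, 0.099], [0.444, 0.096], [0.446, 0.096], [0.448, 0.096]]
[-0.26948905 -0.0083926   0.21659986] [-15.08228574  -0.4808492 ] z at .446 0.09699522295205537 res 0.000728467082264723
```

```bash
python3 - <<'E'
from h import *
go(lane(.016,.024,y0=-.1614,hd=1.25),1.25,15)
E
```

```text
t 5.83 tcp [ 0.5079 -0.1601  0.1826] shift mm [21.9  0.1 72.9] turn [-0.    -0.004  0.004] F [ 0.1  0.4 -2.6] w 0.0398
```

```bash
python3 -m handwheel '[[11,0,25,0,0,0,255],[11,0,28,0,-0.004,0.003,255],[0,0,20,0,0,0,255],[0,0,0,0,0,0,255],[0,0,0,0,0,0,255]]'
python3 -m handwheel '[[0,0,2,0,0,0,255],[0,0,2,0,0,0,255],[0,0,1.5,0,0,0,255],[0,0,0,0,0,0,255]]'
python3 -m handwheel '[[0,0,1,0,0,0,255],[0,0,0,0,0,0,255]]'
python3 -m handwheel '[[0,0,1,0,0,0,255],[0,0,0,0,0,0,255]]'
python3 - <<'E'
from h import *
go(lane(.016,.0155,y0=-.1614,hd=1.25),1.25,15)
E
```

```text
t: 6.45
tcp_pos: [0.4691, -0.1618, 0.1203]
tcp_rot: [-3.14, -0.259, -3.12]
force: [0.6, 0.7, -2.5]
width: 0.0397
gripper_force: 35.0
t: 6.95
tcp_pos: [0.4669, -0.1614, 0.1134]
tcp_rot: [-3.141, -0.262, -3.119]
force: [0.2, 0.2, -1.8]
width: 0.0394
gripper_force: 35.0
t: 7.2
tcp_pos: [0.4667, -0.1615, 0.1125]
tcp_rot: [-3.141, -0.262, -3.119]
force: [0.6, 0.2, -2.3]
width: 0.0397
gripper_force: 35.0
t: 7.45
tcp_pos: [0.4664, -0.1615, 0.1115]
tcp_rot: [-3.141, -0.262, -3.12]
force: [0.2, -0.1, -2.8]
width: 0.0396
gripper_force: 35.0
t 7.45 tcp [ 0.4664 -0.1615  0.1115] shift mm [0.4 0.4 1.9] turn [-0.001 -0.     0.   ] F [ 0.2 -0.1 -2.8] w 0.0396
```

```bash
for i in 1; do python3 -m handwheel '[[0,0,1,0,0,0,255],[0,0,0,0,0,0,255]]'; python3 -m handwheel '[[0,0,0.7,0,0,0,255],[0,0,0,0,0,0,255]]';  python3 -m handwheel '[[0,0,0.7,0,0,0,255],[0,0,0,0,0,0,255]]';  python3 -m handwheel '[[0,0,0.7,0,0,0,255],[0,0,0,0,0,0,255]]'; done | grep -E "tcp_pos|force"
```

```text
tcp_pos: [0.4661, -0.1615, 0.1106]
force: [0.1, -0.2, -2.7]
gripper_force: 35.0
tcp_pos: [0.466, -0.1615, 0.1099]
force: [0.4, 0.4, -2.6]
gripper_force: 35.0
tcp_pos: [0.466, -0.1616, 0.1095]
force: [-0.0, 0.1, -0.4]
gripper_force: 35.0
tcp_pos: [0.466, -0.1616, 0.1095]
force: [-0.6, 1.9, 5.4]
gripper_force: 35.0
```

Contact is made and the pack lies on the landing. Now sliding it down the lane while watching the forces.

```bash
(python3 -m handwheel '[[-4,0,-0.4,0,0,0,255],[-5,0,0,0,0,0,255],[-5,0,0,0,0,0,255],[0,0,0,0,0,0,255]]'; python3 -m handwheel '[[-5,0,0,0,0,0,255],[-5,0,0,0,0,0,255],[-5,0,0,0,0,0,255],[-5,0,0,0,0,0,255],[0,0,0,0,0,0,255]]';python3 -m handwheel '[[-5,0,0,0,0,0,255],[-5,0,0,0,0,0,255],[-5,0,0,0,0,0,255],[0,0,0,0,0,0,255]]') | grep -E "tcp_|force"
python3 - <<'E'
from h import *
go(lane(.065,.0155,y0=-.1614,hd=1.25),1.25,15)
E
```

```text
tcp_pos: [0.48, -0.1616, 0.1057]
tcp_rot: [-3.14, -0.261, -3.12]
force: [-0.3, -0.6, 5.2]
gripper_force: 35.0
tcp_pos: [0.4993, -0.1611, 0.1006]
tcp_rot: [-3.14, -0.261, -3.12]
force: [-0.9, 0.1, 5.0]
gripper_force: 35.0
tcp_pos: [0.5137, -0.1608, 0.0967]
tcp_rot: [-3.14, -0.261, -3.12]
force: [-0.2, -0.2, 5.4]
gripper_force: 35.0
t 10.07 tcp [ 0.5137 -0.1608  0.0967] shift mm [ 1.   0.9 -0.2] turn [-0.002  0.     0.   ] F [-0.2 -0.2  5.4] w 0.0396
```

```bash
(python3 -m handwheel '[[-6,0.2,0,0,0,0,255],[-6,0.2,0,0,0,0,255],[-6,0.2,0,0,0,0,255],[-6,0.2,0,0,0,0,255],[0,0,0,0,0,0,255]]'; python3 -m handwheel '[[-6,0,0,0,0,0,255],[-6,0,0,0,0,0,255],[-6,0,0,0,0,0,255],[-6,0,0,0,0,0,255],[0,0,0,0,0,0,255]]';python3 -m handwheel '[[-5,0,0,0,0,0,255],[-5,0,0,0,0,0,255],[-5,0,0,0,0,0,255],[0,0,0,0,0,0,255]]') | grep -E "tcp_|force"
python3 - <<'E'
from h import *
go(lane(.13,.0155,y0=-.1614,hd=1.25),1.25,15)
E
```

```text
tcp_pos: [0.537, -0.1595, 0.0905]
tcp_rot: [-3.14, -0.261, -3.12]
force: [0.2, -0.2, 4.6]
gripper_force: 35.0
tcp_pos: [0.5602, -0.1589, 0.0843]
tcp_rot: [-3.14, -0.261, -3.12]
force: [-0.4, -0.5, 4.3]
gripper_force: 35.0
tcp_pos: [0.5746, -0.1586, 0.0804]
tcp_rot: [-3.14, -0.261, -3.12]
force: [-1.0, 0.2, 5.6]
gripper_force: 35.0
t 11.82 tcp [ 0.5746 -0.1586  0.0804] shift mm [-1.   0.1 -0.2] turn [-0.001  0.     0.   ] F [-1.   0.2  5.6] w 0.0397
```

```bash
(for k in 1; do
python3 -m handwheel '[[-3,0,0,0,0,0,255],[-3,0,0,0,0,0,255],[0,0,0,0,0,0,255]]'
python3 -m handwheel '[[-3,0,0,0,0,0,255],[-3,0,0,0,0,0,255],[0,0,0,0,0,0,255]]'
python3 -m handwheel '[[-3,0,0,0,0,0,255],[-3,0,0,0,0,0,255],[0,0,0,0,0,0,255]]'
python3 -m handwheel '[[-2,0,0,0,0,0,255],[-2,0,0,0,0,0,255],[0,0,0,0,0,0,255]]'
python3 -m handwheel '[[-2,0,0,0,0,0,255],[-2,0,0,0,0,0,255],[0,0,0,0,0,0,255]]'
done) | grep -E "tcp_pos|^force"
python3 - <<'E'
from h import *
z=np.load('top1.npz'); im,d,P=z['im'],z['d'],z['P']
g=cv2.cvtColor(im,cv2.COLOR_RGB2GRAY)
for n,u in dict(a=225,b=254,c=283).items():
    x0=dict(a=.4435,b=.445,c=.446)[n]; 
    for v in range(144,164): 
        p=P[v,u]
        if d[v,u]>0: print(n,v,g[v,u-5],'s',round((p[0]-x0)*.966-(p[2]-.099)*.259,3),'h',round((p[2]-.099)*.966+(p[0]-x0)*.259,3),end=' | ')
    print()
E
```

```text
tcp_pos: [0.5801, -0.1585, 0.0789]
force: [-2.3, 0.3, 6.3]
tcp_pos: [0.5859, -0.1584, 0.0774]
force: [-1.5, -0.4, 5.2]
tcp_pos: [0.5908, -0.158, 0.0761]
force: [-5.5, 1.4, 9.5]
tcp_pos: [0.5948, -0.158, 0.075]
force: [-4.5, 0.9, 8.6]
tcp_pos: [0.5991, -0.1579, 0.0739]
force: [-3.3, 0.4, 6.5]
a 144 157 s 0.278 h -0.003 | a 145 159 s 0.273 h -0.001 | a 146 164 s 0.269 h 0.001 | a 147 159 s 0.264 h 0.003 | a 148 138 s 0.263 h -0.001 | a 149 63 s 0.243 h 0.029 | a 150 16 s 0.24 h 0.028 | a 151 21 s 0.237 h 0.027 | a 152 19 s 0.235 h 0.026 | a 153 16 s 0.228 h 0.032 | a 154 18 s 0.224 h 0.033 | a 155 15 s 0.225 h 0.025 | a 156 6 s 0.225 h 0.02 | a 157 12 s 0.218 h 0.027 | a 158 30 s 0.218 h 0.021 | a 159 97 s 0.216 h 0.018 | a 160 152 s 0.225 h -0.006 | a 161 142 s 0.219 h 0.0 | a 162 101 s 0.218 h -0.004 | a 163 91 s 0.213 h -0.002 | 
b 144 155 s 0.269 h 0.005 | b 145 135 s 0.27 h -0.001 | b 146 65 s 0.249 h 0.028 | b 147 23 s 0.248 h 0.024 | b 148 15 s 0.242 h 0.029 | b 149 19 s 0.241 h 0.025 | b 150 23 s 0.235 h 0.03 | b 151 24 s 0.232 h 0.029 | b 152 17 s 0.23 h 0.028 | b 153 9 s 0.228 h 0.024 | b 154 17 s 0.227 h 0.021 | b 155 26 s 0.222 h 0.024 | b 156 95 s 0.22 h 0.021 | b 157 150 s 0.227 h 0.002 | b 158 139 s 0.227 h -0.004 | b 159 105 s 0.221 h 0.001 | b 160 94 s 0.219 h -0.001 | b 161 116 s 0.215 h -0.0 | b 162 149 s 0.215 h -0.006 | b 163 154 s 0.209 h -0.0 | 
c 144 157 s 0.269 h -0.0 | c 145 156 s 0.263 h 0.005 | c 146 155 s 0.26 h 0.003 | c 147 132 s 0.257 h 0.002 | c 148 51 s 0.241 h 0.025 | c 149 18 s 0.237 h 0.027 | c 150 17 s 0.231 h 0.031 | c 151 19 s 0.228 h 0.03 | c 152 22 s 0.225 h 0.03 | c 153 22 s 0.223 h 0.028 | c 154 12 s 0.223 h 0.022 | c 155 13 s 0.217 h 0.027 | c 156 15 s 0.214 h 0.027 | c 157 38 s 0.212 h 0.024 | c 158 101 s 0.213 h 0.015 | c 159 149 s 0.217 h 0.002 | c 160 142 s 0.216 h -0.002 | c 161 126 s 0.213 h -0.002 | c 162 126 s 0.208 h 0.0 | c 163 140 s 0.205 h 0.0 |
```

```bash
(for k in 1; do
python3 -m handwheel '[[-2,0,0,0,0,0,255],[-2,0,0,0,0,0,255],[0,0,0,0,0,0,255]]'
python3 -m handwheel '[[-2,0,0,0,0,0,255],[0,0,0,0,0,0,255]]'
python3 -m handwheel '[[-1.5,0,0,0,0,0,255],[0,0,0,0,0,0,255]]'
done) | grep -E "tcp_pos|^force"
```

```text
tcp_pos: [0.6032, -0.1578, 0.0727]
force: [-2.1, -0.3, 5.4]
tcp_pos: [0.6052, -0.1577, 0.0722]
force: [-2.0, 1.0, 5.7]
tcp_pos: [0.6067, -0.1577, 0.0718]
force: [-1.3, 0.3, 5.1]
```

```bash
(for k in 1; do
python3 -m handwheel '[[-1.5,0,0,0,0,0,255],[0,0,0,0,0,0,255]]'
python3 -m handwheel '[[-1.5,0,0,0,0,0,255],[0,0,0,0,0,0,255]]'
python3 -m handwheel '[[-1,0,0,0,0,0,255],[0,0,0,0,0,0,255]]'
done) | grep -E "tcp_pos|^force"
```

```text
tcp_pos: [0.6074, -0.1576, 0.0716]
force: [-4.6, 0.9, 8.6]
tcp_pos: [0.6074, -0.1576, 0.0716]
force: [-10.4, 1.0, 12.9]
tcp_pos: [0.6074, -0.1577, 0.0716]
force: [-12.4, 1.6, 15.4]
```

The motion stopped dead at the stop with the force rising, after the roller peak had passed. I'll unload the command, release, rise and check.

```bash
python3 -m handwheel '[[2,0,-0.5,0,0,0,255],[0,0,0,0,0,0,255],[0,0,0,0,0,0,90],[0,0,0,0,0,0,90],[0,0,0,0,0,0,90],[0,0,-8,0,0,0,90],[0,0,-40,0,0,0,90],[0,0,-60,0,0,0,0]]' 
python3 -m handwheel '[[40,0,-10,0,0,0,0],[40,0,-20,0,0,0,0],[40,0,0,0,0,0,0],[0,0,0,0,0,0,0]]'
python3 - <<'E'
from h import *
im,d,P=snap('top'); cv2.imwrite('pics/crop2.png',cv2.cvtColor(cv2.resize(im[115:240,200:310],None,fx=5,fy=4.8,interpolation=cv2.INTER_CUBIC),cv2.COLOR_RGB2BGR))
go([.4545,.3525,.16],10.7)
E
```

```text
t: 16.32
tcp_pos: [0.6351, -0.1564, 0.1749]
tcp_rot: [3.141, -0.266, -3.119]
force: [0.9, -0.4, 0.7]
width: 0.0609
gripper_force: 0.0
t: 16.82
tcp_pos: [0.5273, -0.1594, 0.2378]
tcp_rot: [-3.14, -0.26, -3.121]
force: [0.1, 0.2, 0.2]
width: 0.0866
gripper_force: 0.0
t 16.88 tcp [ 0.5282 -0.1594  0.237 ] shift mm [ 41.  513.5  89.7] turn [ 0.02  -0.259 -0.164] F [ 0.3 -0.2  0.2] w 0.0866
```

View pics/crop2.png

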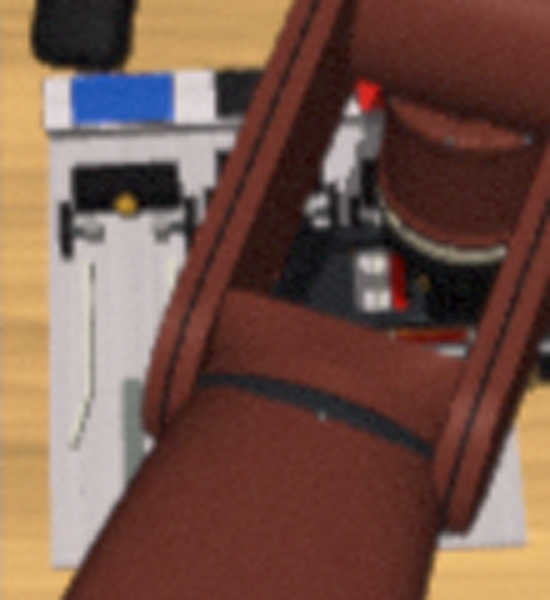

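The arm hides the lane. I'll move on to the blue pack and check the rack from there.

```bash
python3 -m handwheel '[[3,40,5,0,0,0,0],[5,59,5,0,0,0,0],[5,59,5,0,0,0,0],[5,59,12,0,0,0,0],[5,59,12,0,0,0,0],[5,59,12,0,0,0,0],[5,59,12,0,0,0,0],[4,59,13,0,0,0,0]]'
python3 -m handwheel '[[4,60,13,0,0,0,0],[0,0,0,0,-0.13,0,0],[0,0,0,0,-0.13,0,0],[0,0,0,0,0,-0.164,0],[0,0,0,0,0,0,0],[0,0,0,0,0,0,0]]'
python3 - <<'E'
from h import *
im,d,P=snap('top'); cv2.imwrite('pics/crop3.png',cv2.cvtColor(cv2.resize(im[115:240,200:310],None,fx=5,fy=4.8,interpolation=cv2.INTER_CUBIC),cv2.COLOR_RGB2BGR))
im,d,P=snap('wrist','w3.png'); r=pack(im,d,P,'blue',mask=(.35,.56,.27,.42))
go([r[0],r[1],.016],r[2])
E
```

```text
t: 17.88
tcp_pos: [0.463, 0.295, 0.1709]
tcp_rot: [-3.141, -0.261, -3.119]
force: [1.1, 0.9, -0.8]
width: 0.0874
gripper_force: 0.0
t: 18.62
tcp_pos: [0.4547, 0.3525, 0.1598]
tcp_rot: [-3.141, -0.002, -2.958]
force: [-0.4, 0.2, 0.1]
width: 0.087
gripper_force: 0.0
blue 2949 c [452.5 353.1] s [110.  40.] yaw 12.2 ztop 0.035
t 18.73 tcp [0.4546 0.3522 0.1598] shift mm [  1.6   1.3 143.8] turn [-0.    -0.002 -0.029] F [ 1.1 -0.5 -0.5] w 0.0872
```

View pics/crop3.png

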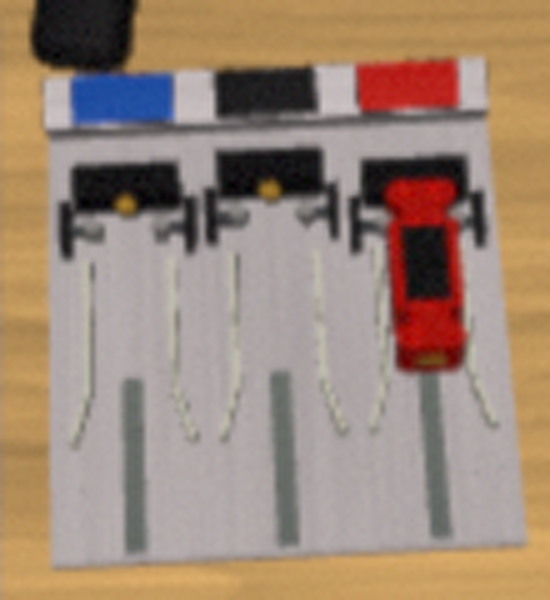

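View pics/w3.png

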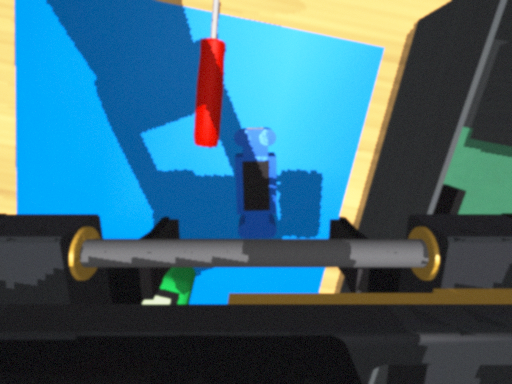

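The top view shows the red pack in lane c, past the rollers and against the stop. The wrist view shows blue at (257,183), the driver handle end at (207,145) and a tray edge on the right. I'll check clearance to the tray before descending.

```bash
python3 - <<'E'
from h import *
z=np.load('top1.npz'); P=z['P']; d=z['d']
for v in (190,220,250,280): print(v,[(u,*P[v,u].round(3)) for u in (50,60,66,70,74) if d[v,u]>0])
im,d,P=snap('top'); x=.6
m=np.zeros(d.shape,bool); m[140:200,275:305]=1
hs=cv2.cvtColor(im,cv2.COLOR_RGB2HSV).astype(int); m&=((hs[...,0]<8)|(hs[...,0]>172))&(hs[...,1]>110)&(d>0)
q=P[m]; q=(q-np.array([.446,-.1614,.099]))@R.from_euler('zy',np.radians([1.25,15])).as_matrix()
print('lane frame s,y,h percentiles'); print(np.percentile(q,[1,5,50,95,99],axis=0).round(4))
E
```

```text
190 [(50, np.float64(0.586), np.float64(0.535), np.float64(0.01)), (60, np.float64(0.574), np.float64(0.479), np.float64(0.075)), (66, np.float64(0.581), np.float64(0.478), np.float64(0.035)), (70, np.float64(0.585), np.float64(0.477), np.float64(0.007)), (74, np.float64(0.587), np.float64(0.469), np.float64(-0.002))]
220 [(50, np.float64(0.497), np.float64(0.531), np.float64(0.011)), (60, np.float64(0.489), np.float64(0.478), np.float64(0.069)), (66, np.float64(0.495), np.float64(0.479), np.float64(0.021)), (70, np.float64(0.497), np.float64(0.476), np.float64(-0.001)), (74, np.float64(0.497), np.float64(0.467), np.float64(-0.006))]
250 [(50, np.float64(0.409), np.float64(0.523), np.float64(0.019)), (60, np.float64(0.406), np.float64(0.481), np.float64(0.052)), (66, np.float64(0.408), np.float64(0.478), np.float64(0.015)), (70, np.float64(0.408), np.float64(0.471), np.float64(0.004)), (74, np.float64(0.408), np.float64(0.461), np.float64(-0.001))]
280 [(50, np.float64(0.324), np.float64(0.48), np.float64(0.112)), (60, np.float64(0.323), np.float64(0.48), np.float64(0.044)), (66, np.float64(0.322), np.float64(0.478), np.float64(0.006)), (70, np.float64(0.322), np.float64(0.469), np.float64(-0.0)), (74, np.float64(0.322), np.float64(0.458), np.float64(-0.001))]
lane frame s,y,h percentiles
[[ 1.091e-01 -2.050e-02  8.900e-03]
 [ 1.104e-01 -1.860e-02  1.690e-02]
 [ 1.574e-01 -1.000e-04  3.560e-02]
 [ 2.223e-01  1.820e-02  4.030e-02]
 [ 2.288e-01  1.920e-02  4.180e-02]]
```

The tray wall is at y = 0.48, so it is clear. The red pack spans s ≈ 0.109–0.219 in lane c and lies flat. Gripping blue.

```bash
python3 -m handwheel '[[1.6,1.3,40,0,0,-0.029,0],[0,0,50,0,0,0,0],[0,0,36,0,0,0,0],[0,0,18,0,0,0,0],[0,0,0,0,0,0,0],[0,0,0,0,0,0,0]]'
python3 -m handwheel '[[0,0,0,0,0,0,255],[0,0,0,0,0,0,255],[0,0,0,0,0,0,255],[0,0,0,0,0,0,255],[0,0,0,0,0,0,255],[0,0,0,0,0,0,255],[0,0,0,0,0,0,255]]' 35
python3 -m handwheel '[[0,0,-30,0,0,0,255],[0,0,-55,0,0,0,255],[0,0,-55,0,0,0,255],[0,0,-30,0,0,0,255],[0,0,0,0,0,0,255]]'
python3 - <<'E'
from h import *
go(lane(.04,.10,y0=.0066,x0=.4435,hd=1.25),1.25,15)
E
```

```text
t: 19.52
tcp_pos: [0.4534, 0.3538, 0.0177]
tcp_rot: [3.141, 0.001, -2.927]
force: [0.5, 0.6, -0.1]
width: 0.087
gripper_force: 0.0
t: 20.4
tcp_pos: [0.4519, 0.3532, 0.0159]
tcp_rot: [-3.141, -0.002, -2.926]
force: [0.4, 1.1, -1.1]
width: 0.0399
gripper_force: 35.0
t: 21.02
tcp_pos: [0.4537, 0.3539, 0.1882]
tcp_rot: [3.141, 0.002, -2.926]
force: [0.9, -0.4, -5.2]
width: 0.0399
gripper_force: 35.0
t 21.02 tcp [0.4537 0.3539 0.1882] shift mm [  20.9 -350.     2.6] turn [-0.024  0.263  0.193] F [ 0.9 -0.4 -5.2] w 0.0399
```

```bash
python3 -m handwheel '[[2,-30,0,0,0,0,255],[3,-54,0,0,0,0,255],[3,-54,0,0,0,0,255],[3,-54,0,0,0,0,255],[3,-54,0,0,0,0,255],[3,-54,0,0,0,0,255],[3,-50,2,0,0,0,255],[0,0,0,0,0,0.1,255]]'
python3 -m handwheel '[[0,0,0,0,0,0.093,255],[0,0,0,0,0.132,0,255],[0,0,0,0,0.132,0,255],[0,0,0,0,0,0,255],[0,0,0,0,0,0,255]]'
python3 - <<'E'
from h import *
go(lane(.016,.024,y0=.0066,x0=.4435,hd=1.25),1.25,15)
E
```

```text
t: 22.02
tcp_pos: [0.506, 0.0036, 0.1806]
tcp_rot: [-3.141, -0.007, -3.033]
force: [1.9, 0.3, -4.8]
width: 0.0401
gripper_force: 35.0
t: 22.65
tcp_pos: [0.5065, 0.0072, 0.1821]
tcp_rot: [-3.141, -0.268, -3.119]
force: [-0.5, -0.2, -5.0]
width: 0.0398
gripper_force: 35.0
t 22.65 tcp [0.5065 0.0072 0.1821] shift mm [22.9  0.7 72.7] turn [-0.    -0.006  0.001] F [-0.5 -0.2 -5. ] w 0.0398
```

```bash
(python3 -m handwheel '[[11,0.4,25,0,0,0,255],[11.5,0.3,28,0,-0.005,0,255],[0,0,20,0,0,0,255],[0,0,3,0,0,0,255],[0,0,3,0,0,0,255],[0,0,0,0,0,0,255],[0,0,0,0,0,0,255]]'
python3 -m handwheel '[[0,0,1,0,0,0,255],[0,0,0,0,0,0,255]]'; python3 -m handwheel '[[0,0,1,0,0,0,255],[0,0,0,0,0,0,255]]'; python3 -m handwheel '[[0,0,0.7,0,0,0,255],[0,0,0,0,0,0,255]]';python3 -m handwheel '[[0,0,0.7,0,0,0,255],[0,0,0,0,0,0,255]]') | grep -E "tcp_|^force"
```

```text
tcp_pos: [0.4659, 0.0066, 0.1145]
tcp_rot: [-3.141, -0.259, -3.119]
force: [0.7, -0.6, -5.7]
tcp_pos: [0.465, 0.0067, 0.1128]
tcp_rot: [-3.141, -0.261, -3.12]
force: [0.0, -0.2, -4.9]
tcp_pos: [0.4646, 0.0067, 0.1117]
tcp_rot: [-3.141, -0.261, -3.119]
force: [-0.0, 0.2, -4.3]
tcp_pos: [0.4645, 0.0067, 0.1111]
tcp_rot: [-3.141, -0.261, -3.119]
force: [-0.5, -0.4, -4.6]
tcp_pos: [0.4643, 0.0067, 0.1104]
tcp_rot: [-3.141, -0.261, -3.12]
force: [0.2, 0.9, -4.4]
```

```bash
(python3 -m handwheel '[[0,0,0.7,0,0,0,255],[0,0,0,0,0,0,255]]';python3 -m handwheel '[[0,0,0.7,0,0,0,255],[0,0,0,0,0,0,255]]') | grep -E "tcp_|^force"
```

```text
tcp_pos: [0.4641, 0.0067, 0.1097]
tcp_rot: [-3.141, -0.261, -3.119]
force: [0.3, 0.8, -4.0]
tcp_pos: [0.4641, 0.0067, 0.1092]
tcp_rot: [-3.141, -0.261, -3.12]
force: [0.9, 0.8, -4.1]
```

```bash
(python3 -m handwheel '[[0,0,0.7,0,0,0,255],[0,0,0,0,0,0,255]]';python3 -m handwheel '[[0,0,0.5,0,0,0,255],[0,0,0,0,0,0,255]]') | grep -E "tcp_pos|^force"
```

```text
tcp_pos: [0.4642, 0.0066, 0.1091]
force: [-0.6, 0.9, 1.8]
tcp_pos: [0.4642, 0.0067, 0.1091]
force: [-0.9, 1.7, 6.6]
```

Contact. Sliding down lane a, first to s ≈ 0.065, then to about 0.13.

```bash
(python3 -m handwheel '[[-4,0,-0.4,0,0,0,255],[-5,0,0,0,0,0,255],[-5,0,0,0,0,0,255],[0,0,0,0,0,0,255]]'; python3 -m handwheel '[[-5,0,0,0,0,0,255],[-5,0,0,0,0,0,255],[-5,0,0,0,0,0,255],[-5,0,0,0,0,0,255],[0,0,0,0,0,0,255]]';python3 -m handwheel '[[-5,0,0,0,0,0,255],[-5,0,0,0,0,0,255],[-5,0,0,0,0,0,255],[0,0,0,0,0,0,255]]') | grep -E "tcp_pos|^force"
python3 - <<'E'
from h import *
go(lane(.13,.0155,y0=.0066,x0=.4435,hd=1.25),1.25,15)
E
```

```text
tcp_pos: [0.4776, 0.0068, 0.1055]
force: [-1.7, 0.2, 4.0]
tcp_pos: [0.497, 0.0072, 0.1004]
force: [-1.2, -1.2, 5.3]
tcp_pos: [0.5115, 0.0075, 0.0965]
force: [-1.0, -0.2, 5.3]
t 27.15 tcp [0.5115 0.0075 0.0965] shift mm [-63.7   0.6  -0.3] turn [-0.001  0.001  0.   ] F [-1.  -0.2  5.3] w 0.0398
```

```bash
(python3 -m handwheel '[[-6,0.2,0,0,0,0,255],[-6,0.2,0,0,0,0,255],[-6,0.2,0,0,0,0,255],[-6,0,0,0,0,0,255],[0,0,0,0,0,0,255]]'; python3 -m handwheel '[[-6,0,0,0,0,0,255],[-6,0,0,0,0,0,255],[-6,0,0,0,0,0,255],[-6,0,0,0,0,0,255],[0,0,0,0,0,0,255]]';python3 -m handwheel '[[-5,0,0,0,0,0,255],[-5,0,0,0,0,0,255],[-4,0,0,0,0,0,255],[0,0,0,0,0,0,255]]';
python3 -m handwheel '[[-3,0,0,0,0,0,255],[-3,0,0,0,0,0,255],[0,0,0,0,0,0,255]]'
python3 -m handwheel '[[-3,0,0,0,0,0,255],[-3,0,0,0,0,0,255],[0,0,0,0,0,0,255]]') | grep -E "tcp_pos|^force"
```

```text
tcp_pos: [0.5348, 0.0086, 0.0902]
force: [-0.1, -0.1, 5.4]
tcp_pos: [0.5579, 0.0092, 0.084]
force: [-1.1, -0.2, 4.3]
tcp_pos: [0.5712, 0.0095, 0.0805]
force: [-2.1, -0.6, 5.4]
tcp_pos: [0.5768, 0.0096, 0.079]
force: [-3.6, -0.6, 6.3]
tcp_pos: [0.5826, 0.0097, 0.0774]
force: [-3.0, 0.2, 5.7]
```

```bash
(for k in 1; do
python3 -m handwheel '[[-3,0,0,0,0,0,255],[-3,0,0,0,0,0,255],[0,0,0,0,0,0,255]]'
python3 -m handwheel '[[-2,0,0,0,0,0,255],[-2,0,0,0,0,0,255],[0,0,0,0,0,0,255]]'
python3 -m handwheel '[[-2,0,0,0,0,0,255],[-2,0,0,0,0,0,255],[0,0,0,0,0,0,255]]'
python3 -m handwheel '[[-2,0,0,0,0,0,255],[-2,0,0,0,0,0,255],[0,0,0,0,0,0,255]]'
done) | grep -E "tcp_pos|^force"
```

```text
tcp_pos: [0.5879, 0.0099, 0.076]
force: [-3.2, -0.6, 7.4]
tcp_pos: [0.5911, 0.0102, 0.0751]
force: [-6.7, 1.1, 10.4]
tcp_pos: [0.5953, 0.0103, 0.074]
force: [-4.8, 0.3, 8.3]
tcp_pos: [0.5997, 0.0103, 0.0728]
force: [-3.2, 0.2, 6.8]
```

```bash
(for k in 1; do
python3 -m handwheel '[[-2,0,0,0,0,0,255],[-2,0,0,0,0,0,255],[0,0,0,0,0,0,255]]'
python3 -m handwheel '[[-1.5,0,0,0,0,0,255],[0,0,0,0,0,0,255]]'
python3 -m handwheel '[[-1.5,0,0,0,0,0,255],[0,0,0,0,0,0,255]]'
python3 -m handwheel '[[-1.5,0,0,0,0,0,255],[0,0,0,0,0,0,255]]'
done) | grep -E "tcp_pos|^force"
```

```text
tcp_pos: [0.6038, 0.0104, 0.0717]
force: [-2.2, 2.1, 5.9]
tcp_pos: [0.6053, 0.0105, 0.0714]
force: [-3.2, 1.2, 4.9]
tcp_pos: [0.6067, 0.0105, 0.071]
force: [-3.0, 2.1, 5.9]
tcp_pos: [0.6075, 0.0106, 0.0708]
force: [-6.0, 1.7, 8.5]
```

```bash
(for k in 1; do
python3 -m handwheel '[[-1.5,0,0,0,0,0,255],[0,0,0,0,0,0,255]]'
python3 -m handwheel '[[-1,0,0,0,0,0,255],[0,0,0,0,0,0,255]]'
done) | grep -E "tcp_pos|^force"
```

```text
tcp_pos: [0.6075, 0.0106, 0.0707]
force: [-11.6, 0.9, 12.9]
tcp_pos: [0.6075, 0.0106, 0.0707]
force: [-14.8, -0.4, 16.6]
```

It has hit the stop. I'll unload, release, rise, move aside to the left and check.

```bash
python3 -m handwheel '[[2,0,-0.5,0,0,0,255],[0,0,0,0,0,0,255],[0,0,0,0,0,0,90],[0,0,0,0,0,0,90],[0,0,0,0,0,0,90],[0,0,-8,0,0,0,90],[0,0,-40,0,0,0,90],[0,0,-60,0,0,0,0]]' 
python3 -m handwheel '[[40,20,-10,0,0,0,0],[40,40,-10,0,0,0,0],[40,45,0,0,0,0,0],[0,60,0,0,0,0,0],[0,60,0,0,0,0,0],[0,60,0,0,0,0,0],[0,0,0,0,0,0,0],[0,0,0,0,0,0,0]]'
python3 - <<'E'
from h import *
im,d,P=snap('top'); cv2.imwrite('pics/crop4.png',cv2.cvtColor(cv2.resize(im[85:320,70:320],None,fx=2.5,fy=2.5,interpolation=cv2.INTER_CUBIC),cv2.COLOR_RGB2BGR))
hs=cv2.cvtColor(im,cv2.COLOR_RGB2HSV).astype(int); H=hs[...,0]
for n,c,x0,y0,w in (('red',(H<8)|(H>172),.446,-.1614,(275,305)),('blue',(H>100)&(H<130),.4435,.0066,(208,245))):
    m=np.zeros(d.shape,bool); m[146:205,w[0]:w[1]]=1; m&=c&(hs[...,1]>110)&(d>0)
    q=(P[m]-np.array([x0,y0,.099]))@R.from_euler('zy',np.radians([1.25,15])).as_matrix()
    print(n,np.percentile(q,[2,50,98],axis=0).round(4).tolist())
E
```

```text
t: 33.78
tcp_pos: [0.6354, 0.0113, 0.1738]
tcp_rot: [-3.141, -0.266, -3.119]
force: [0.4, -0.3, 0.3]
width: 0.0606
gripper_force: 0.0
t: 34.78
tcp_pos: [0.5196, 0.2937, 0.2247]
tcp_rot: [-3.14, -0.261, -3.119]
force: [-1.0, 0.2, -0.5]
width: 0.0871
gripper_force: 0.0
red [[0.1095, -0.02, 0.0139], [0.1583, 0.0002, 0.0357], [0.2284, 0.0189, 0.0415]]
blue [[0.1136, -0.0203, 0.0134], [0.1634, -0.0024, 0.0355], [0.2295, 0.019, 0.0408]]
```

View pics/crop4.png

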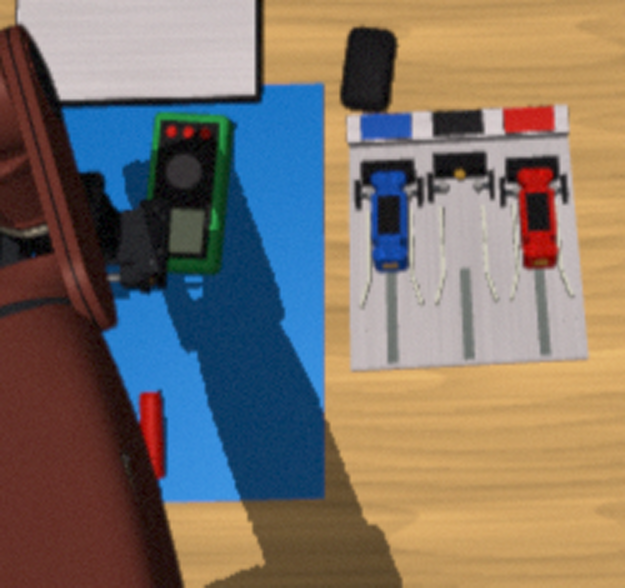

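The picture shows blue seated in lane a at (390,220) and red in lane c at (538,218), each up to its stop. Both went from roller peak to hard stop in about 16.5 mm, which fits the 17 mm spacing. The meter, mouse and driver are unmoved. Handing in.

```bash
python3 -c "
from bench import arm
print(arm.hand_in())"
```

```text
the job is handed in; nothing more can be done
None
```

The red pack is in lane c and the blue pack in lane a, each slid past the rollers to a hard stop; I could not read the feeler pins, so flush contact is judged from force and the pictures. The job is handed in at about 35 s.

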